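# Bolt the tube shaker's deck and hold the angle gauge on its stud at the mark

### The arm

A 6-joint arm with a two-finger parallel gripper is mounted at the origin on the work surface. World frame = base frame: x ahead of the robot, y to its left, z up, the work surface at z = 0. Lengths are in mm, angles in rad, forces in N, time in s.
With the tool pointing down it reaches from about 400 to 925 mm from the base axis. Payload 3.4 kg.
Tool frame: the origin (TCP) lies at the very end of the fingers, on their centre line; the grasp point (between the pads) lies manip.hold_point_z behind it (manip.hold_point_z is the distance from the TCP to the grasp point, in mm); z points along the fingers, y is the line along which they close (so a half turn about z gives the same grasp; the last joint's range is limited). The gripper opens to 85 mm and grips with 20 to 120 N. Pads are 22 mm wide; open, the fingers measure 114 mm over their backs; the gripper's body (76 mm by 85 mm) begins 54 mm behind the grasp point. The pads swing forward as they close: fully open they stand 13 mm farther back than shut.
Start: joints at [1.202, 0.307, 1.506, -0, 1.328, -0.073], TCP at [167.089, 550.193, 231.305] pointing down, gripper open.
Joint ranges: [-3.12, 3.12], [-1.05, 2.28], [0.14, 2.33], [-1.42, 4.57], [0.1, 2.73], [-2.68, 2.68]. Speed limits (rad/s): [2.57, 2.57, 3.14, 3.14, 3.14, 3.14].

### API

Orientations are given as [roll, pitch, yaw] about the fixed x, y, z axes, in that order (R = Rz(yaw) Ry(pitch) Rx(roll)).
In Python, from cell import readout, read_camera, camera_info, manip gives the robot as it stands.
- The arm moves only by the tool arm_command, never from a script. Its argument "plan" is a list of rows, each an object of numbers: "x", "y", "z": the shift along the tool's x, y, z in mm; "rx", "ry", "rz": the turn, a rotation vector about the tool's x, y, z in rad. In form: [{"x": .., "y": .., "z": .., "rx": .., "ry": .., "rz": ..}, ...]. A call has 1 to 5 rows; each row shifts and turns the commanded pose from where the row before left it, along the tool's axes as they then stand; what a row does not reach is not made up. A row lasts 1/8 s, in which the tool goes at most 62.5 mm and 10.7 degrees, less where a joint would pass 70% of its speed; a pose out of reach is approached as far as the arm can. A call is refused whole if a number of a shift passes 62.5 or a number of a turn 0.188, either way. A call with a gripper value outside its range is refused whole. "fingers" is the finger opening in mm, from 0 to 85.4, set as the call begins (left out, the last holds). The fingers move at their own pace and stop on an object; "grip_force" is the grip in N (left out, the last holds). Time passes only in rows, so rows that do not move let the fingers close. It gives the time, the measured TCP pose, the force, the opening and the grip force at its end, in the units of the state.
- readout.observe(): the state, without advancing time (a new reading comes with each control period).
- read_camera(name): name is "scene" or "top"; returns (picture, depth): 384x512x3 uint8, red, green, blue; 384x512 float32, mm along the optical axis (not along the pixel's ray), 0 where there is no reading.
- camera_info(name): a dict with "mtx" (3x3 intrinsics, pixels), "view" (4x4, takes a point from world to camera coordinates). Camera axes: x right, y down, z forward; pixel columns grow to the right and rows downward; lengths in mm; the calibration is good to about 2 mm. A picture is of the moment at which its call begins. camera_info takes no time and is no camera call.
- manip.close_job(): hands the job in; it is judged then, once.
The state is a dict: "clock": time; "joint_positions": joint angles; "qvel": joint speeds; "tau": joint torques, N m; "eef_pos": TCP position; "eef_rot": TCP orientation; "wrist_force": force on the tool from outside, world axes, zero at the start; "wrist_torque": the same for the moment, N m; "grip_width": finger opening in mm; "grasp_force": force on a finger pad.
Only numpy, scipy, OpenCV 4.12 (cv2) and the standard library are available. Lean on these libraries where they do the work, as an engineer would, in place of code of your own. Each camera call takes 0.05 s, during which the arm holds its last target. There are 200 camera calls.

### The job

The blood bank's tube shaker is being levelled. First slide the shaker's barrel bolt fully home into its brass keeper to lock the deck; then lift the angle gauge by its black grip, set the middle of its base on the shaker's uneven levelling stud, pressing lightly so that the rubber mount gives a little but is not squashed flat, and rock it, dial face upright, until the swinging pointer settles on the red mark. Finish while still gripping the gauge and holding it so, and leave everything else on the counter where it is.

Things in the scene. Friction and masses are not known exactly. Their poses are not given: they have to be found in the camera images.
- shaker: Flat-bed tube shaker, white housing 190 (x) x 270 (y) x 45 mm high with an aluminium deck (top 55 mm above the counter) over its -y part; it stands fixed and does not move. Origin: centre of its underside, z up. The bolt lies on its +y part, the stud on the deck.
- bolt (a joint): Steel barrel bolt in a channel on top of the shaker; travel in m, 0 = fully drawn, 0.045 = fully home through the keeper. Growing values move it along the shaker's -y axis. About 1.5 N of friction; it stays where it is left.
- bolt_knob (a point): Grip point on the bolt's upright red knob, on its axis. The knob is a 14 mm diameter pin; its top is 10 mm above this point and the channel's rails (23 mm wide in all, along the shaker's x) are 28 mm below this point, which is 91 mm above the counter. It moves with the bolt.
- bolt_keeper (a point): Middle of the brass keeper (26 mm wide along the shaker's x, 16 mm along y) on the deck, into which the bolt slides along the shaker's -y; its bridge stands 74 mm above the counter.
- stud_top (a point): Crown of the levelling stud: a steel domed head 28 mm in diameter with a lower brass bump 9 mm from the crown on the shaker's +x side, 95 mm above the counter and 40 mm above the deck when unloaded. Its axes are the shaker's.
- stud (a joint): How far the stud is pressed down on its rubber mount, in m: 0 = unloaded, 0.008 = squashed flat. A spring: about 0.5 N starts it moving, then about 0.9 N per mm, 7.7 N to squash it flat.
- gauge: Loose angle gauge, about 0.4 kg, standing upright on the counter. Origin: centre of the underside of its flat base, 90 (x) x 36 (y) x 12 mm (z). Above the base stands a round blue dial housing 94 mm in diameter, 16 mm thick along y, its centre 60 mm above the underside, with a white dial on both faces (+y and -y). On top is a black grip block 40 (x) x 26 (y) mm, from 107 to 146 mm above the underside. z is up along the gauge.
- gauge_grip (a point): Point in the middle of the gauge's black grip block, 132 mm above the underside; axes as the gauge's. It can be gripped across its 40 mm (x) or its 26 mm (y).
- pointer (a joint): Angle in rad of the black pointer that hangs freely from the dial's centre (alike on both faces), relative to the gauge: 0 = hanging towards the base, positive = tip towards the gauge's +x. Leaning the gauge's top towards its own +x by an angle makes the settled pointer read that angle. Lightly damped: it swings for about a second.
- mark (a joint): Angle in rad of the red setting mark on the dial (6 mm wide, alike on both faces), same sense as the pointer. It is stiff and stays where it is; between 0.16 and 0.36.
- pointer_tip (a point): Tip of the black pointer, 42 mm from the dial's centre.
- mark_centre (a point): Centre of the red mark's outer part, 42 mm from the dial's centre; it coincides with the pointer tip when the pointer is on the mark.
- jar: Bystander: white jar with a red lid, 72 mm in diameter, 100 mm tall; origin under its centre.
- scanner: Bystander: black and grey hand scanner lying flat, 115 x 75 mm, 33 mm high; origin on its underside.
- tube_rack: Bystander: blue tube rack 70 (x) x 150 (y) mm with capped tubes, 82 mm high; origin under its centre.
- tape: Bystander: roll of yellow tape lying flat, 84 mm across, 22 mm high; origin under its centre.
- stapler: Bystander: blue stapler 130 x 32 mm, 44 mm high; origin under its centre.
- reagent: Bystander: small amber bottle, 40 mm in diameter, 75 mm tall; origin under its centre.

How it is judged:
By the outcome, as a careful person would: the job done as asked, in the order asked, and still so for the second after the job is handed in, while the arm keeps its last pose, push and grip.
It also fails if it takes over 54 s, if anything falls off the work surface, if the arm or the gripper's body presses on something with over 40 N, if the wrist force passes 120 N, or if a joint passes its speed limit or range.

## Working session

There is one attempt and no reset: what is moved stays moved. The work goes in short steps, Python scripts to look and compute and a tool call to move; the robot and the scene stay as the last step left them, time stands still between calls to the robot, and variables do not carry over. Pictures are saved under pics/ and viewed, at most 10 in all, crops included, and the job is handed in when it is done.

Besides the shell and the picture viewer there is one more tool, called after "Call:" in YAML: its name, and indented under it one key for each argument. arm_command: Moves the arm, as the interface text tells. Its arguments: {"type":"object","properties":{"plan":{"type":"array"},"fingers":{"type":"number"},"grip_force":{"type":"number"}},"required":["plan"]}

```bash
ls; mkdir -p pics; cat > h.py <<'E'
import numpy as np, cv2
from cell import readout, read_camera, camera_info, manip
def snap(name):
    p,d=read_camera(name); return p,d
def pts(name,d):
    i=camera_info(name);K=np.array(i['mtx']);V=np.array(i['view'])
    v,u=np.mgrid[:d.shape[0],:d.shape[1]]
    c=np.stack([(u-K[0,2])/K[0,0]*d,(v-K[1,2])/K[1,1]*d,d,np.ones_like(d)],-1)
    return (c@np.linalg.inv(V).T)[...,:3]
def save(p,f): cv2.imwrite(f,p[...,::-1])
E
python3 - <<'E'
from h import *
print(readout.observe(), manip.hold_point_z)
for n in('scene','top'):
    p,d=snap(n);save(p,f'pics/{n}0.png');np.savez(f'{n}0.npz',p=p,d=d);i=camera_info(n);print(n,np.round(i['mtx'],1),np.round(i['view'],3))
E
```

```text
pics
{'clock': 0.0, 'joint_positions': array([ 1.20250241e+00,  3.07543478e-01,  1.50767053e+00,  1.55885094e-05,
        1.32840275e+00, -7.35299572e-02]), 'qvel': array([-8.95726247e-04, -7.42066124e-04, -7.75973349e-04,  2.10440592e-05,
        7.20238138e-04,  1.71591385e-03]), 'tau': array([ 2.18363049e-03, -4.57545376e+01, -2.51916307e+01,  3.24531329e-04,
        1.30928514e-02,  1.42284179e-05]), 'eef_pos': array([166.82795259, 549.53676741, 230.39903323]), 'eef_rot': array([-3.13957513e+00, -1.63782140e-04,  2.84682477e+00]), 'wrist_force': array([0.33416296, 0.22704447, 0.66603323]), 'wrist_torque': array([ 0.02679442, -0.01958236, -0.02257535]), 'grasp_force': 0.0, 'grip_width': 85.3000720241621} 18.700000000000003
scene [[411.9   0.  258.8]
 [  0.  411.9 190.5]
 [  0.    0.    1. ]] [[-1.330000e-01  9.910000e-01 -2.000000e-03  6.710500e+01]
 [ 8.530000e-01  1.130000e-01 -5.090000e-01 -3.816230e+02]
 [-5.050000e-01 -6.900000e-02 -8.610000e-01  1.807208e+03]
 [ 0.000000e+00  0.000000e+00  0.000000e+00  1.000000e+00]]
top [[351.6   0.  258.4]
 [  0.  351.6 191.4]
 [  0.    0.    1. ]] [[ 2.700000e-02 -1.000000e+00 -5.000000e-03 -2.271500e+01]
 [-9.920000e-01 -2.600000e-02 -1.210000e-01  5.368490e+02]
 [ 1.210000e-01  8.000000e-03 -9.930000e-01  1.038525e+03]
 [ 0.000000e+00  0.000000e+00  0.000000e+00  1.000000e+00]]
```

View pics/scene0.png

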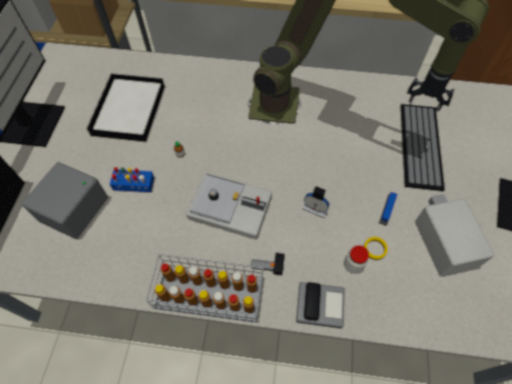

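View pics/top0.png

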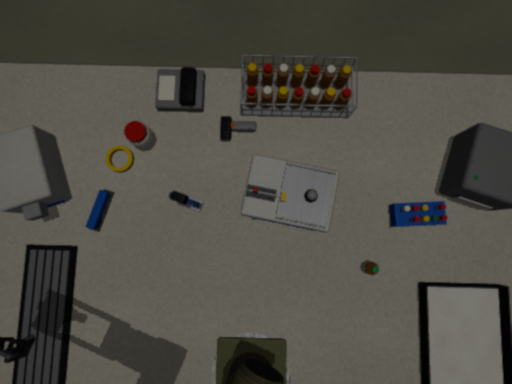

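```bash
python3 - <<'E'
from h import *
for n,boxes in(('scene',dict(shaker=(180,165,280,245),gauge=(295,180,335,222))),('top',dict(shaker=(236,148,345,238),gauge=(162,182,212,216)))):
    z=np.load(n+'0.npz');p,d=z['p'],z['d'];P=pts(n,d);hsv=cv2.cvtColor(p,cv2.COLOR_RGB2HSV).astype(int)
    H,S,Vv=hsv[...,0],hsv[...,1],hsv[...,2]
    def box(b):
        m=np.zeros(H.shape,bool);m[b[1]:b[3],b[0]:b[2]]=1;return m
    sh=box(boxes['shaker']);ga=box(boxes['gauge'])
    R={'red':sh&((H<8)|(H>172))&(S>120),'brass':sh&(H>15)&(H<32)&(S>100),'housing':sh&(P[...,2]>38)&(P[...,2]<60),'studtop':sh&(P[...,2]>86)&(S<90),
     'gdark':ga&(P[...,2]>125)&(P[...,2]<165),'gblue':ga&(H>95)&(H<125)&(S>90),'gwhite':ga&(Vv>150)&(P[...,2]>15)}
    for k,m in R.items():
        q=P[m];v,u=np.nonzero(m)
        if len(q)==0: print(n,k,0);continue
        print(n,k,len(q),'px',u.mean().round(1),v.mean().round(1),'med',np.median(q,0).round(1),'min',q.min(0).round(0),'max',q.max(0).round(0))
        if k in('housing','gdark','gblue'):
            r=cv2.minAreaRect(q[:,:2].astype(np.float32));print('   rect',np.round(r[0],1),np.round(r[1],1),round(r[2],1))
    save(cv2.resize(p[boxes['shaker'][1]-8:boxes['shaker'][3]+8,boxes['gauge'][0]-10 if n=='top' else boxes['shaker'][0]-5:boxes['shaker'][2]+5 if n=='top' else boxes['gauge'][2]+10],None,fx=4,fy=4,interpolation=cv2.INTER_CUBIC),f'pics/{n}_c.png')
a=cv2.imread('pics/top_c.png');b=cv2.imread('pics/scene_c.png');W=max(a.shape[1],b.shape[1])
o=np.vstack([cv2.copyMakeBorder(x,0,0,0,W-x.shape[1],0) for x in(a,b)]);print(a.shape,b.shape);s=min(800/W,600/o.shape[0]);cv2.imwrite('pics/c.png',cv2.resize(o,None,fx=s,fy=s,interpolation=cv2.INTER_AREA))
E
```

```text
scene red 12 px 257.5 199.5 med [5.402e+02 1.000e-01 9.600e+01] min [534.  -2.  75.] max [544.   2. 103.]
scene brass 26 px 235.1 195.9 med [524.7 -83.7  72.9] min [512. -91.  56.] max [536. -77.  78.]
scene housing 2897 px 229.0 204.5 med [ 556.3 -101.9   50.7] min [ 423. -253.   38.] max [654.  39.  60.]
   rect [ 539.7 -106.7] [270.1 191.5] 79.9
scene studtop 90 px 225.8 199.1 med [537.7 -78.7  97. ] min [ 512. -178.   87.] max [1246.  102. 1361.]
scene gdark 111 px 318.4 191.5 med [510.5 207.4 144.6] min [488. 186. 127.] max [523. 230. 154.]
   rect [505.8 208.1] [39.9 28.9] 70.4
scene gblue 35 px 318.2 197.7 med [511.6 223.8  97.5] min [491. 172.  82.] max [521. 245. 129.]
   rect [510.  208.4] [76.6 20.1] 71.9
scene gwhite 2 px 300.5 199.5 med [1246.3  101.6 1361.1] min [1246.  102. 1361.] max [1246.  102. 1361.]
top red 24 px 254.9 189.5 med [534.1   0.8 100.5] min [528.  -5.  61.] max [546.   8. 105.]
top brass 46 px 284.1 196.1 med [520.6 -82.6  73.3] min [ 509. -166.   69.] max [535. -75.  93.]
top housing 4985 px 290.3 192.6 med [ 536.5 -103.8   52. ] min [ 423. -251.   38.] max [652.  42.  60.]
   rect [ 536.5 -104.2] [270.  190.1] 79.7
top studtop 117 px 304.7 194.9 med [ 518.2 -156.4   94.5] min [ 408. -175.   86.] max [ 539.  -17. 1096.]
top gdark 152 px 178.6 197.1 med [502.3 206.4 146.1] min [486. 188. 126.] max [519. 230. 151.]
   rect [503.2 208.9] [39.9 25.8] 71.2
top gblue 75 px 189.7 201.7 med [493.7 182.7  93.7] min [484. 165.  64.] max [519. 246. 145.]
   rect [501.1 206.7] [85.1 13.8] 73.2
top gwhite 0
(424, 792, 3) (384, 680, 3)
```

View pics/c.png

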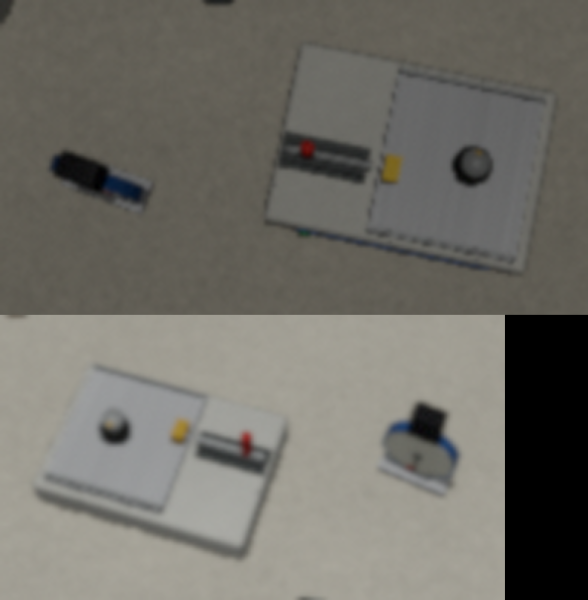

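```bash
cat >> h.py <<'E'
from scipy.spatial.transform import Rotation as Ro
def go(xyz,yaw=None,rows=1,R1=None):
    s=readout.observe();R0=Ro.from_euler('xyz',s['eef_rot'])
    if R1 is None: R1=Ro.from_euler('xyz',[np.pi,0,yaw])
    print('pos',s['eef_pos'].round(1),'rot',s['eef_rot'].round(3),'f',s['wrist_force'].round(1),'t',round(s['clock'],2))
    D=np.array(xyz)-s['eef_pos']
    print('turn first',(R0.inv()*R1).as_rotvec().round(3),'then shift total',R1.inv().apply(D).round(1),'per row',(R1.inv().apply(D)/rows).round(1))
E
python3 - <<'E'
from h import *
for n,b in(('scene',(180,165,280,245)),('top',(236,148,345,238))):
    z=np.load(n+'0.npz');p,d=z['p'],z['d'];P=pts(n,d);hsv=cv2.cvtColor(p,cv2.COLOR_RGB2HSV).astype(int);H,S,_=np.moveaxis(hsv,-1,0)
    bx=np.zeros(H.shape,bool);bx[b[1]:b[3],b[0]:b[2]]=1
    m=bx&((H<8)|(H>172))&(S>120)&(P[...,2]>97)&(P[...,2]<110);print(n,'knob',P[m].mean(0).round(1),np.ptp(P[m],0).round(1))
    m=bx&(P[...,2]>80)&(P[...,2]<105)&(P[...,1]<-130);q=P[m];print('stud',q.mean(0).round(1),q.min(0).round(1),q.max(0).round(1),'crown',q[q[:,2]>93].mean(0).round(1))
go((535,0.5,140),np.pi-.179,12)
E
```

```text
scene knob [5.374e+02 2.000e-01 1.005e+02] [8.9 4.8 5. ]
stud [ 529.  -164.4   92.2] [ 512.2 -178.3   85.3] [ 540.1 -151.4   98.8] crown [ 529.2 -164.2   95.3]
top knob [5.349e+02 5.000e-01 1.012e+02] [11.9 11.6  8. ]
stud [ 525.6 -162.4   92.6] [ 511.9 -174.9   84.6] [ 538.8 -149.4   99. ] crown [ 525.  -163.1   94.8]
pos [166.9 549.6 230.5] rot [-3.14  -0.     2.847] f [ 1.5  0.5 -0.5] t 0.1
turn first [-0.002 -0.    -0.116] then shift total [-460.  -474.8   90.5] per row [-38.3 -39.6   7.5]
```

Call:
arm_command:
  plan:
    - {"rz": -0.116}
    - {"x": -38,"y": -40}
    - {"x": -38,"y": -40}
    - {"x": -38,"y": -40}
    - {"x": -38,"y": -40}
  fingers: 60

```text
schema error: expected keys x, y, z, rx, ry, rz
```

Call:
arm_command:
  plan:
    - {"x": -38,"y": -40}
    - {"x": -38,"y": -40}
    - {"x": -38,"y": -40}
    - {"x": -38,"y": -40}
    - {"x": -38,"y": -40}

```text
schema error: expected keys x, y, z, rx, ry, rz
```

Call:
arm_command:
  plan:
    - {"x": -38,"y": -40,"z": 20}
    - {"x": -38,"y": -40,"z": 20}
    - {"x": -42,"y": -35,"z": 20}

```text
schema error: expected keys x, y, z, rx, ry, rz
```

```bash
python3 -c "
from h import *
go((535,0.5,77),np.pi-.179)"
```

```text
pos [166.9 549.6 230.5] rot [-3.14  -0.     2.847] f [ 1.5  0.5 -0.5] t 0.1
turn first [-0.002 -0.    -0.116] then shift total [-460.  -474.8  153.5] per row [-460.  -474.8  153.5]
```

Call:
arm_command:
  plan:
    - {"x": 0,"y": 0,"z": 0,"rx": 0,"ry": 0,"rz": -0.116}
    - {"x": -38,"y": -40,"z": 0,"rx": 0,"ry": 0,"rz": 0}
    - {"x": -38,"y": -40,"z": 0,"rx": 0,"ry": 0,"rz": 0}
    - {"x": -38,"y": -40,"z": 0,"rx": 0,"ry": 0,"rz": 0}
    - {"x": -38,"y": -40,"z": 0,"rx": 0,"ry": 0,"rz": 0}
  fingers: 60

```text
clock: 0.72
eef_pos: [288.7, 364.1, 231.0]
eef_rot: [-3.141, -0.0, 2.963]
wrist_force: [1.4, -0.9, 0.2]
grip_width: 60.0
grasp_force: 0.0
```

Call:
arm_command:
  plan:
    - {"x": -38,"y": -40,"z": 0,"rx": 0,"ry": 0,"rz": 0}
    - {"x": -38,"y": -40,"z": 0,"rx": 0,"ry": 0,"rz": 0}
    - {"x": -38,"y": -40,"z": 0,"rx": 0,"ry": 0,"rz": 0}
    - {"x": -38,"y": -40,"z": 0,"rx": 0,"ry": 0,"rz": 0}
    - {"x": -38,"y": -40,"z": 0,"rx": 0,"ry": 0,"rz": 0}

```text
clock: 1.35
eef_pos: [440.1, 133.5, 231.1]
eef_rot: [3.141, -0.0, 2.963]
wrist_force: [1.1, 0.7, 0.1]
grip_width: 59.8
grasp_force: 0.0
```

Call:
arm_command:
  plan:
    - {"x": -38,"y": -40,"z": 20,"rx": 0,"ry": 0,"rz": 0}
    - {"x": -38,"y": -40,"z": 20,"rx": 0,"ry": 0,"rz": 0}
    - {"x": -42,"y": -35,"z": 20,"rx": 0,"ry": 0,"rz": 0}
    - {"x": 0,"y": 0,"z": 0,"rx": 0,"ry": 0,"rz": 0}

```text
clock: 1.85
eef_pos: [536.7, -2.1, 169.2]
eef_rot: [-3.141, -0.002, 2.958]
wrist_force: [-0.3, 0.1, 0.2]
grip_width: 60.2
grasp_force: 0.0
```

```bash
python3 -c "
from h import *
go((535,0.5,77),np.pi-.179)"
```

```text
pos [536.7  -2.1 169.2] rot [-3.141e+00 -2.000e-03  2.958e+00] f [-0.3  0.1  0.2] t 1.85
turn first [-0.001 -0.002 -0.004] then shift total [ 2.1  2.3 92.2] per row [ 2.1  2.3 92.2]
```

Call:
arm_command:
  plan:
    - {"x": 2,"y": 2,"z": 35,"rx": 0,"ry": 0,"rz": 0}
    - {"x": 0,"y": 0,"z": 35,"rx": 0,"ry": 0,"rz": 0}
    - {"x": 0,"y": 0,"z": 22,"rx": 0,"ry": 0,"rz": 0}
    - {"x": 0,"y": 0,"z": 0,"rx": 0,"ry": 0,"rz": 0}

```text
clock: 2.35
eef_pos: [531.2, 4.3, 77.9]
eef_rot: [-3.141, -0.005, 2.964]
wrist_force: [-0.8, 0.4, 0.3]
grip_width: 59.9
grasp_force: 0.0
```

Call:
arm_command:
  plan:
    - {"x": 0,"y": 0,"z": 0,"rx": 0,"ry": 0,"rz": 0}
    - {"x": 0,"y": 0,"z": 0,"rx": 0,"ry": 0,"rz": 0}
    - {"x": 0,"y": 0,"z": 0,"rx": 0,"ry": 0,"rz": 0}
    - {"x": 0,"y": 0,"z": 0,"rx": 0,"ry": 0,"rz": 0}
  fingers: 0
  grip_force: 20

```text
clock: 2.85
eef_pos: [534.5, 3.0, 80.6]
eef_rot: [-3.141, 0.002, 2.963]
wrist_force: [-2.1, -1.3, 6.4]
grip_width: 12.9
grasp_force: 20.3
```

Call:
arm_command:
  plan:
    - {"x": 0,"y": -10,"z": 0,"rx": 0,"ry": 0,"rz": 0}
    - {"x": 0,"y": -10,"z": 0,"rx": 0,"ry": 0,"rz": 0}
    - {"x": 0,"y": -10,"z": 0,"rx": 0,"ry": 0,"rz": 0}
    - {"x": 0,"y": 0,"z": 0,"rx": 0,"ry": 0,"rz": 0}

```text
clock: 3.35
eef_pos: [529.1, -27.0, 80.6]
eef_rot: [-3.141, 0.002, 2.962]
wrist_force: [-1.2, -1.3, 6.5]
grip_width: 12.7
grasp_force: 20.3
```

Call:
arm_command:
  plan:
    - {"x": 0,"y": -6,"z": 0,"rx": 0,"ry": 0,"rz": 0}
    - {"x": 0,"y": -5,"z": 0,"rx": 0,"ry": 0,"rz": 0}
    - {"x": 0,"y": 0,"z": 0,"rx": 0,"ry": 0,"rz": 0}

```text
clock: 3.72
eef_pos: [527.2, -37.3, 80.6]
eef_rot: [3.141, 0.002, 2.962]
wrist_force: [-1.0, -0.6, 7.4]
grip_width: 13.3
grasp_force: 20.3
```

Call:
arm_command:
  plan:
    - {"x": 0,"y": -3,"z": 0,"rx": 0,"ry": 0,"rz": 0}
    - {"x": 0,"y": -2,"z": 0,"rx": 0,"ry": 0,"rz": 0}
    - {"x": 0,"y": 0,"z": 0,"rx": 0,"ry": 0,"rz": 0}

```text
clock: 4.1
eef_pos: [526.5, -41.4, 80.6]
eef_rot: [3.14, 0.002, 2.962]
wrist_force: [-0.7, 2.2, 7.1]
grip_width: 13.5
grasp_force: 20.4
```

Call:
arm_command:
  plan:
    - {"x": 0,"y": -2,"z": 0,"rx": 0,"ry": 0,"rz": 0}
    - {"x": 0,"y": -2,"z": 0,"rx": 0,"ry": 0,"rz": 0}
    - {"x": 0,"y": 0,"z": 0,"rx": 0,"ry": 0,"rz": 0}

```text
clock: 4.47
eef_pos: [526.4, -41.7, 80.6]
eef_rot: [3.134, 0.002, 2.96]
wrist_force: [2.9, 15.8, 5.8]
grip_width: 13.2
grasp_force: 20.7
```

Call:
arm_command:
  plan:
    - {"x": 0,"y": 0,"z": 0,"rx": 0,"ry": 0,"rz": 0}
    - {"x": 0,"y": 0,"z": 0,"rx": 0,"ry": 0,"rz": 0}
    - {"x": 0,"y": 0,"z": -20,"rx": 0,"ry": 0,"rz": 0}
    - {"x": 0,"y": 0,"z": -50,"rx": 0,"ry": 0,"rz": 0}
    - {"x": 0,"y": 0,"z": -50,"rx": 0,"ry": 0,"rz": 0}
  fingers: 45

```text
clock: 5.1
eef_pos: [524.1, -46.4, 200.0]
eef_rot: [-3.141, -0.002, 2.962]
wrist_force: [0.9, -1.0, 0.4]
grip_width: 44.7
grasp_force: 0.0
```

Call:
arm_command:
  plan:
    - {"x": 0,"y": 30,"z": -20,"rx": 0,"ry": 0,"rz": 0.142}
    - {"x": 0,"y": 55,"z": 0,"rx": 0,"ry": 0,"rz": 0}
    - {"x": 0,"y": 55,"z": 0,"rx": 0,"ry": 0,"rz": 0}
    - {"x": 0,"y": 0,"z": 0,"rx": 0,"ry": 0,"rz": 0}
  fingers: 80

```text
clock: 5.6
eef_pos: [565.8, 90.9, 219.1]
eef_rot: [3.14, 0.001, 2.825]
wrist_force: [0.0, -0.7, 0.4]
grip_width: 80.1
grasp_force: 0.0
```

```bash
python3 - <<'E'
from h import *
for n,b in(('scene',(180,165,280,245)),('top',(236,148,345,238))):
    p,d=snap(n);np.savez(n+'1.npz',p=p,d=d);P=pts(n,d);hsv=cv2.cvtColor(p,cv2.COLOR_RGB2HSV).astype(int);H,S,_=np.moveaxis(hsv,-1,0)
    bx=np.zeros(H.shape,bool);bx[b[1]:b[3],b[0]:b[2]]=1
    m=bx&((H<8)|(H>172))&(S>120)&(P[...,2]>97)&(P[...,2]<110);print(n,'knob',m.sum(),P[m].mean(0).round(1))
    save(p,f'pics/{n}1.png')
a=cv2.imread('pics/scene1.png')[140:250,170:350];cv2.imwrite('pics/s1c.png',cv2.resize(a,None,fx=4.4,fy=4.4,interpolation=cv2.INTER_CUBIC))
go((504.5,208.5,117),2.819)
E
```

```text
scene knob 5 [532.6 -43.2 100.7]
top knob 18 [527.8 -41.4 101.1]
pos [564.4  87.8 218.8] rot [-3.140e+00 -1.000e-03  2.822e+00] f [ 0.2 -0.5 -0.6] t 5.7
turn first [-0.001 -0.001  0.003] then shift total [ 95.   95.5 101.8] per row [ 95.   95.5 101.8]
```

View pics/s1c.png

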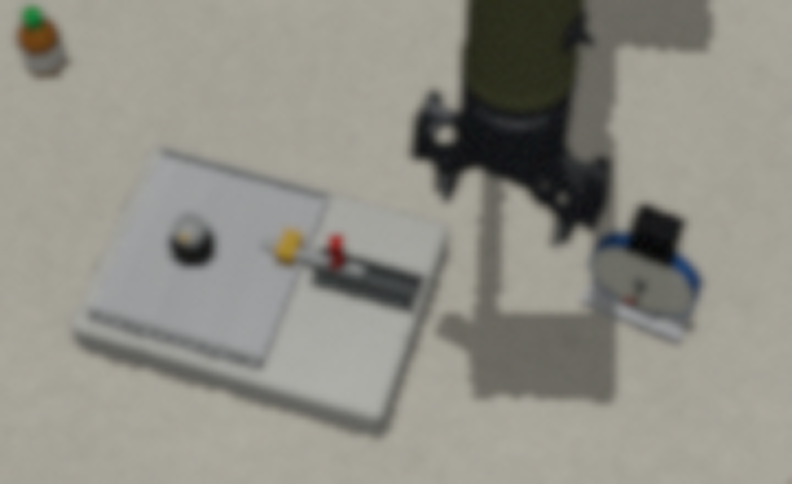

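Call:
arm_command:
  plan:
    - {"x": 32,"y": 32,"z": 0,"rx": 0,"ry": 0,"rz": 0}
    - {"x": 32,"y": 32,"z": 0,"rx": 0,"ry": 0,"rz": 0}
    - {"x": 31,"y": 31,"z": 10,"rx": 0,"ry": 0,"rz": 0}
    - {"x": 0,"y": 0,"z": 20,"rx": 0,"ry": 0,"rz": 0}
    - {"x": 0,"y": 0,"z": 0,"rx": 0,"ry": 0,"rz": 0}

```text
clock: 6.32
eef_pos: [502.9, 206.4, 187.9]
eef_rot: [-3.138, -0.003, 2.82]
wrist_force: [-0.4, 0.1, -0.5]
grip_width: 80.3
grasp_force: 0.0
```

```bash
python3 -c "
from h import *
go((504.5,208.5,113),2.819)"
```

```text
pos [502.9 206.4 187.9] rot [-3.138e+00 -3.000e-03  2.820e+00] f [-0.4  0.1 -0.5] t 6.33
turn first [-0.003 -0.003  0.001] then shift total [-0.9  2.5 74.9] per row [-0.9  2.5 74.9]
```

Call:
arm_command:
  plan:
    - {"x": -1,"y": 2,"z": 40,"rx": 0,"ry": 0,"rz": 0}
    - {"x": 0,"y": 0,"z": 35,"rx": 0,"ry": 0,"rz": 0}
    - {"x": 0,"y": 0,"z": 0,"rx": 0,"ry": 0,"rz": 0}

```text
clock: 6.7
eef_pos: [504.6, 207.5, 112.6]
eef_rot: [-3.138, -0.004, 2.819]
wrist_force: [0.1, 0.0, 1.6]
grip_width: 80.1
grasp_force: 0.0
```

Call:
arm_command:
  plan:
    - {"x": 0,"y": 0,"z": 0,"rx": 0,"ry": 0,"rz": 0}
    - {"x": 0,"y": 0,"z": 0,"rx": 0,"ry": 0,"rz": 0}
    - {"x": 0,"y": 0,"z": 0,"rx": 0,"ry": 0,"rz": 0}
    - {"x": 0,"y": 0,"z": 0,"rx": 0,"ry": 0,"rz": 0}
    - {"x": 0,"y": 0,"z": 0,"rx": 0,"ry": 0,"rz": 0}
  fingers: 0
  grip_force: 70

```text
clock: 7.32
eef_pos: [507.5, 209.6, 116.3]
eef_rot: [3.14, 0.003, 2.821]
wrist_force: [-0.5, -2.6, 6.1]
grip_width: 39.1
grasp_force: 71.1
```

Call:
arm_command:
  plan:
    - {"x": 0,"y": 0,"z": -15,"rx": 0,"ry": 0,"rz": 0}
    - {"x": 0,"y": 0,"z": -45,"rx": 0,"ry": 0,"rz": 0}
    - {"x": 0,"y": 0,"z": -50,"rx": 0,"ry": 0,"rz": -0.142}
    - {"x": 0,"y": 0,"z": -50,"rx": 0,"ry": 0,"rz": 0}
    - {"x": 0,"y": 0,"z": 0,"rx": 0,"ry": 0,"rz": 0}

```text
clock: 7.95
eef_pos: [508.8, 210.8, 279.8]
eef_rot: [3.136, 0.009, 2.963]
wrist_force: [0.6, 0.6, -4.4]
grip_width: 39.1
grasp_force: 72.2
```

```bash
python3 - <<'E'
from h import *
for n in('scene','top'):
    V=np.array(camera_info(n)['view']);C=-V[:3,:3].T@V[:3,3];print(n,C.round(0))
s=readout.observe();print(s['joint_positions'].round(2),s['wrist_force'].round(1))
go((620,130,450),np.pi-.179)
E
```

```text
scene [1246.  102. 1361.]
top [ 408.  -17. 1096.]
[ 0.32  0.23  1.49  0.    1.41 -1.08] [ 0.6  0.6 -4.4]
pos [508.8 210.8 279.8] rot [3.136 0.009 2.963] f [ 0.6  0.6 -4.4] t 7.95
turn first [0.005 0.009 0.   ] then shift total [-123.8  -59.7 -170.2] per row [-123.8  -59.7 -170.2]
```

Call:
arm_command:
  plan:
    - {"x": -24,"y": -10,"z": -54,"rx": 0,"ry": 0,"rz": 0}
    - {"x": -24,"y": -10,"z": -54,"rx": 0,"ry": 0,"rz": 0}
    - {"x": -24,"y": -10,"z": -54,"rx": 0,"ry": 0,"rz": 0}
    - {"x": -24,"y": -10,"z": -54,"rx": 0,"ry": 0,"rz": 0}
    - {"x": -24,"y": -10,"z": -54,"rx": 0,"ry": 0,"rz": 0}

```text
clock: 8.57
eef_pos: [615.3, 138.7, 544.1]
eef_rot: [-3.141, -0.003, 2.963]
wrist_force: [1.7, 0.6, -3.7]
grip_width: 39.0
grasp_force: 72.7
```

Call:
arm_command:
  plan:
    - {"x": 0,"y": 0,"z": 0,"rx": 0,"ry": -0.17,"rz": 0}
    - {"x": 0,"y": 0,"z": 0,"rx": 0,"ry": -0.17,"rz": 0}
    - {"x": 0,"y": 0,"z": 0,"rx": 0,"ry": -0.17,"rz": 0}
    - {"x": 0,"y": 0,"z": 0,"rx": 0,"ry": -0.17,"rz": 0}
    - {"x": 0,"y": 0,"z": 0,"rx": 0,"ry": -0.17,"rz": 0}

```text
clock: 9.2
eef_pos: [613.3, 138.8, 541.2]
eef_rot: [-3.139, 0.85, 2.965]
wrist_force: [0.0, -1.5, -5.0]
grip_width: 39.0
grasp_force: 72.7
```

Call:
arm_command:
  plan:
    - {"x": 0,"y": 0,"z": 0,"rx": 0,"ry": 0,"rz": 0}
    - {"x": 0,"y": 0,"z": 0,"rx": 0,"ry": 0,"rz": 0}
    - {"x": 0,"y": 0,"z": 0,"rx": 0,"ry": 0,"rz": 0}
    - {"x": 0,"y": 0,"z": 0,"rx": 0,"ry": 0,"rz": 0}
    - {"x": 0,"y": 0,"z": 0,"rx": 0,"ry": 0,"rz": 0}

```text
clock: 9.82
eef_pos: [616.4, 139.0, 545.0]
eef_rot: [3.141, 0.85, 2.961]
wrist_force: [0.5, 1.0, -3.7]
grip_width: 39.0
grasp_force: 72.8
```

Call:
arm_command:
  plan:
    - {"x": 0,"y": 0,"z": 0,"rx": 0,"ry": 0,"rz": 0}
    - {"x": 0,"y": 0,"z": 0,"rx": 0,"ry": 0,"rz": 0}
    - {"x": 0,"y": 0,"z": 0,"rx": 0,"ry": 0,"rz": 0}
    - {"x": 0,"y": 0,"z": 0,"rx": 0,"ry": 0,"rz": 0}
    - {"x": 0,"y": 0,"z": 0,"rx": 0,"ry": 0,"rz": 0}

```text
clock: 10.45
eef_pos: [615.3, 139.2, 544.3]
eef_rot: [3.142, 0.85, 2.963]
wrist_force: [-0.2, -0.7, -3.2]
grip_width: 38.7
grasp_force: 72.8
```

```bash
python3 - <<'E'
from h import *
p,d=snap('scene');s=readout.observe();np.savez('s2.npz',p=p,d=d,pos=s['eef_pos'],rot=s['eef_rot'])
R=Ro.from_euler('xyz',s['eef_rot']);print(s['eef_pos'].round(1),R.as_matrix().round(3),s['joint_positions'].round(2))
i=camera_info('scene');K=np.array(i['mtx']);V=np.array(i['view'])
c=s['eef_pos']+R.apply([0,0,56.3]);q=V[:3,:3]@c+V[:3,3];uv=(K@q)[:2]/q[2];print(uv,q[2])
u,v=uv.astype(int);save(cv2.resize(p[v-45:v+35,u-45:u+45],None,fx=7,fy=7,interpolation=cv2.INTER_CUBIC),'pics/s2.png')
E
```

```text
[615.3 139.2 544.3] [[-0.649  0.178  0.739]
 [ 0.117  0.984 -0.134]
 [-0.751  0.    -0.66 ]] [ 0.4  -0.06  1.49 -0.5   1.01 -0.88]
[302.59240025 164.70378226] 1030.160914295379
```

View pics/s2.png

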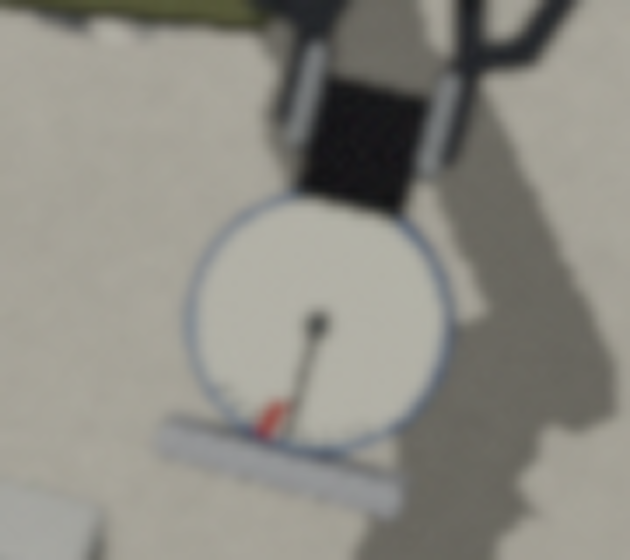

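```bash
cat >> h.py <<'E'
def dial(p,pos,rot,L=56.3,f='scene',off=(0,0)):
    i=camera_info(f);K=np.array(i['mtx']);V=np.array(i['view']);C=-V[:3,:3].T@V[:3,3]
    R=Ro.from_euler('xyz',rot).as_matrix();c=pos+R@[-8+off[0],off[1],L];n=R[:,0]
    q=V[:3,:3]@c+V[:3,3];u0,v0=(K@q)[:2]/q[2]
    v,u=np.mgrid[:384,:512];r=np.stack([(u-K[0,2])/K[0,0],(v-K[1,2])/K[1,1],np.ones(u.shape)],-1)@V[:3,:3]
    t=((c-C)@n)/(r@n);W=C+t[...,None]*r-c
    gx=W@(-R[:,1]);gz=W@(-R[:,2])   # gauge +x = -tool y, gauge up = -tool z
    hsv=cv2.cvtColor(p,cv2.COLOR_RGB2HSV).astype(int);H,S,Y=np.moveaxis(hsv,-1,0);rho=np.hypot(gx,gz)
    red=((H<10)|(H>170))&(S>70)&(rho<56);dark=(Y<0.72*np.median(Y[rho<35]))&(S<70)
    return gx,gz,rho,red,dark,S,Y
E
python3 - <<'E'
from h import *
z=np.load('s2.npz');gx,gz,rho,red,dark,S,Y=dial(z['p'],z['pos'],z['rot'])
print('refY',np.median(Y[rho<35]))
w=S[red]-50.;mx,mz=np.average(gx[red],weights=w),np.average(gz[red],weights=w);print('red',red.sum(),mx.round(1),mz.round(1))
hub=(rho<16)&(Y<.72*np.median(Y[rho<35]));print('hub',hub.sum(),gx[hub].mean().round(1),gz[hub].mean().round(1))
# dial centre from blue rim
hs=cv2.cvtColor(z['p'],cv2.COLOR_RGB2HSV).astype(int);b=(hs[...,0]>98)&(hs[...,0]<130)&(hs[...,1]>45)&(rho>35)&(rho<58)
A=np.c_[gx[b],gz[b],np.ones(b.sum())];sol=np.linalg.lstsq(A,gx[b]**2+gz[b]**2,rcond=None)[0];cx,cz=sol[:2]/2;print('rim c',b.sum(),cx.round(1),cz.round(1),np.sqrt(sol[2]+cx**2+cz**2).round(1))
# darkness weighted pointer in radius band about hub
hx,hz=gx[hub].mean(),gz[hub].mean()
for (ox,oz,nm) in((hx,hz,'hub'),(cx,cz,'rim')):
    X,Z=gx-ox,gz-oz;ph=np.arctan2(X,-Z);rr=np.hypot(X,Z)
    m=(rr>10)&(rr<33)&(abs(ph)<.6);wt=np.clip(np.median(Y[m])-Y[m]-8,0,None)
    a=(wt*X[m]).sum()/wt.sum();bz=(wt*Z[m]).sum()/wt.sum()
    print(nm,'mark',np.arctan2(mx-ox,-(mz-oz)).round(3),'r',np.hypot(mx-ox,mz-oz).round(1),'pointer',np.arctan2(a,-bz).round(3),wt.sum())
E
```

```text
refY 178.0
red 11 8.7 -37.2
hub 10 0.9 -1.0
rim c 0 0.0 0.0 0.0
hub mark 0.212 r 37.0 pointer 0.037 540.0
rim mark 0.23 r 38.2 pointer 0.075 533.0
```

Call:
arm_command:
  plan:
    - {"x": 0,"y": 0,"z": 0,"rx": -0.05,"ry": 0,"rz": 0}
    - {"x": 0,"y": 0,"z": 0,"rx": -0.05,"ry": 0,"rz": 0}
    - {"x": 0,"y": 0,"z": 0,"rx": -0.05,"ry": 0,"rz": 0}
    - {"x": 0,"y": 0,"z": 0,"rx": -0.05,"ry": 0,"rz": 0}
    - {"x": 0,"y": 0,"z": 0,"rx": 0,"ry": 0,"rz": 0}

```text
clock: 11.12
eef_pos: [615.1, 137.6, 544.1]
eef_rot: [2.943, 0.85, 2.961]
wrist_force: [-0.2, -0.9, -4.4]
grip_width: 39.3
grasp_force: 72.8
```

Call:
arm_command:
  plan:
    - {"x": 0,"y": 0,"z": 0,"rx": 0,"ry": 0,"rz": 0}
    - {"x": 0,"y": 0,"z": 0,"rx": 0,"ry": 0,"rz": 0}
    - {"x": 0,"y": 0,"z": 0,"rx": 0,"ry": 0,"rz": 0}
    - {"x": 0,"y": 0,"z": 0,"rx": 0,"ry": 0,"rz": 0}
    - {"x": 0,"y": 0,"z": 0,"rx": 0,"ry": 0,"rz": 0}

```text
clock: 11.75
eef_pos: [615.4, 139.3, 544.3]
eef_rot: [2.942, 0.85, 2.963]
wrist_force: [0.1, -0.2, -4.3]
grip_width: 38.6
grasp_force: 72.8
```

Call:
arm_command:
  plan:
    - {"x": 0,"y": 0,"z": 0,"rx": 0,"ry": 0,"rz": 0}
    - {"x": 0,"y": 0,"z": 0,"rx": 0,"ry": 0,"rz": 0}
    - {"x": 0,"y": 0,"z": 0,"rx": 0,"ry": 0,"rz": 0}
    - {"x": 0,"y": 0,"z": 0,"rx": 0,"ry": 0,"rz": 0}
    - {"x": 0,"y": 0,"z": 0,"rx": 0,"ry": 0,"rz": 0}

```text
clock: 12.38
eef_pos: [615.4, 139.1, 544.3]
eef_rot: [2.942, 0.85, 2.963]
wrist_force: [0.1, -0.1, -4.8]
grip_width: 38.9
grasp_force: 72.8
```

```bash
cat >> h.py <<'E'
def angles(p,pos,rot,**k):
    gx,gz,rho,red,dark,S,Y=dial(p,pos,rot,**k)
    ref=np.median(Y[rho<35]);hub=(rho<16)&(Y<.72*ref);wh=np.clip(ref-Y[hub],0,None);hx,hz=np.average(gx[hub],weights=wh),np.average(gz[hub],weights=wh)
    X,Z=gx-hx,gz-hz;ph=np.arctan2(X,-Z);rr=np.hypot(X,Z)
    w=np.clip(S-40.,0,None)*red;mk=np.arctan2((w*X).sum(),-(w*Z).sum())
    m=(rr>9)&(rr<30)&(abs(ph)<.6)&~red;wt=np.clip(np.median(Y[m])-Y[m]-8,0,None)
    return dict(hub=(round(hx,1),round(hz,1)),nred=int(red.sum()),mark=round(mk,3),mr=round(float((w*rr).sum()/w.sum()),1),ptr=round(np.arctan2((wt*X[m]).sum(),-(wt*Z[m]).sum()),3))
E
python3 - <<'E'
from h import *
z=np.load('s2.npz');print(angles(z['p'],z['pos'],z['rot']))
for k in range(3):
    p,d=snap('scene');s=readout.observe();print(angles(p,s['eef_pos'],s['eef_rot']))
np.savez('s3.npz',p=p,d=d,pos=s['eef_pos'],rot=s['eef_rot']);R=Ro.from_euler('xyz',s['eef_rot']).as_matrix();print(R.round(3),s['eef_pos'])
print('lean from kin',np.arctan2(-R[2,1],R[2,2]*-1))
save(cv2.resize(p[125:205,255:345],None,fx=7,fy=7,interpolation=cv2.INTER_CUBIC),'pics/s3.png')
E
```

```text
{'hub': (np.float64(1.0), np.float64(-0.9)), 'nred': 11, 'mark': np.float64(0.21), 'mr': 37.1, 'ptr': np.float64(0.021)}
{'hub': (np.float64(1.3), np.float64(-1.3)), 'nred': 5, 'mark': np.float64(0.199), 'mr': 38.0, 'ptr': np.float64(0.215)}
{'hub': (np.float64(1.0), np.float64(-1.0)), 'nred': 4, 'mark': np.float64(0.209), 'mr': 38.9, 'ptr': np.float64(0.232)}
{'hub': (np.float64(1.0), np.float64(-0.6)), 'nred': 5, 'mark': np.float64(0.203), 'mr': 38.8, 'ptr': np.float64(0.23)}
[[-0.649  0.027  0.76 ]
 [ 0.117  0.991  0.065]
 [-0.751  0.131 -0.647]] [615.37760196 139.11069306 544.30313173]
lean from kin -0.19995979413791798
```

View pics/s3.png

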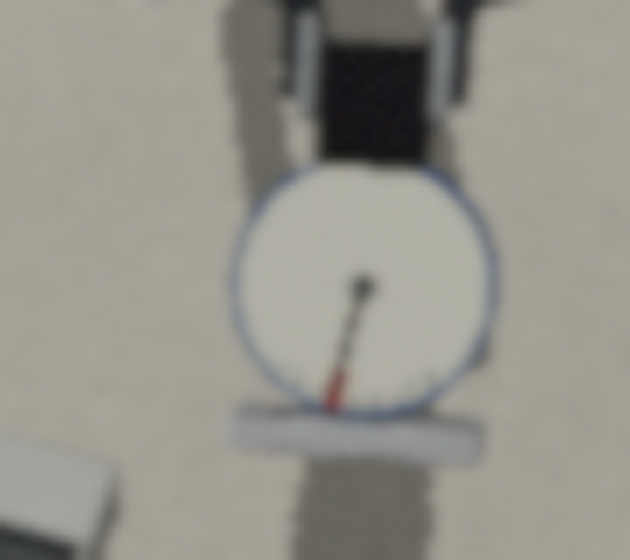

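```bash
python3 - <<'E'
from h import *
for f in('s2','s3'):
    z=np.load(f+'.npz');p=z['p'].astype(float);gx,gz,rho,red,dark,S,Y=dial(z['p'],z['pos'],z['rot'])
    ref=np.median(Y[rho<35])
    hub=(rho<14);wh=np.clip(ref*.85-Y,0,None)*(rho<8);hx,hz=(gx*wh).sum()/wh.sum(),(gz*wh).sum()/wh.sum()
    hx,hz=1.0,-.9
    X,Z=gx-hx,gz-hz;ph=np.arctan2(X,-Z);rr=np.hypot(X,Z)
    rd=p[...,0]-p[...,1:].mean(-1);m=(rr>28)&(rr<47)&(abs(ph)<.7);base=np.median(rd[m]);w=np.clip(rd-base-6,0,None)*m
    print(f,(hx,hz),'mark',np.arctan2((w*X).sum(),-(w*Z).sum()).round(3),'r',((w*rr).sum()/w.sum()).round(1))
    for a,b in((8,18),(14,26),(20,32),(8,32)):
        m=(rr>a)&(rr<b)&(abs(ph)<.5);wt=np.clip(np.median(Y[m])-Y-10,0,None)*m*(rd<base+8);print('  ptr',a,b,np.arctan2((wt*X).sum(),-(wt*Z).sum()).round(3))
E
```

```text
s2 (1.0, -0.9) mark 0.203 r 36.5
  ptr 8 18 0.007
  ptr 14 26 0.016
  ptr 20 32 0.004
  ptr 8 32 0.015
s3 (1.0, -0.9) mark 0.202 r 37.2
  ptr 8 18 0.251
  ptr 14 26 0.227
  ptr 20 32 0.223
  ptr 8 32 0.233
```

```bash
python3 - <<'E'
from h import *
z=np.load('s3.npz');p,d=z['p'],z['d'];gx,gz,rho,*_=dial(p,z['pos'],z['rot']);R=Ro.from_euler('xyz',z['rot']).as_matrix()
P=(pts('scene',d)-z['pos'])@R;m=(rho<30);print('face tool x',np.median(P[m][:,0]).round(1),'expect -8')
P2=P[(abs(gx)<18)&(gz>50)&(gz<82)];print('block face',np.median(P2[:,0]).round(1),'expect -13')
R1=Ro.from_euler('xyz',[np.pi,0,np.pi-.179])*Ro.from_rotvec([-.19,0,0])
s=readout.observe();print('rot per 5',((Ro.from_euler('xyz',s['eef_rot']).inv()*R1).as_rotvec()/5).round(4))
ox=np.median(P[m][:,0])+8
S=np.array([526,-163.7,95]);gxw=np.array([-.178,-.984,0])
T=S+1.5*gxw-R1.apply([ox,0,116.8]);print('TCP touch',T.round(1))
go(T+[0,0,60],R1=R1,rows=10)
E
```

```text
face tool x -5.4 expect -8
block face -9.9 expect -13
rot per 5 [0.0019 0.1668 0.033 ]
TCP touch [ 524.4 -187.3  209.7]
pos [615.4 139.1 544.3] rot [2.942 0.85  2.963] f [-0.2  0.6 -4.1] t 12.53
turn first [0.009 0.834 0.165] then shift total [  31.4 -383.2  205.9] per row [  3.1 -38.3  20.6]
```

Call:
arm_command:
  plan:
    - {"x": 0,"y": 0,"z": 0,"rx": 0.002,"ry": 0.167,"rz": 0.033}
    - {"x": 0,"y": 0,"z": 0,"rx": 0.002,"ry": 0.167,"rz": 0.033}
    - {"x": 0,"y": 0,"z": 0,"rx": 0.002,"ry": 0.167,"rz": 0.033}
    - {"x": 0,"y": 0,"z": 0,"rx": 0.002,"ry": 0.167,"rz": 0.033}
    - {"x": 0,"y": 0,"z": 0,"rx": 0.002,"ry": 0.167,"rz": 0.033}

```text
clock: 13.15
eef_pos: [616.9, 138.9, 546.3]
eef_rot: [2.951, 0.0, 2.962]
wrist_force: [0.9, 1.0, -4.6]
grip_width: 39.2
grasp_force: 72.5
```

Call:
arm_command:
  plan:
    - {"x": 3,"y": -45,"z": 15,"rx": 0,"ry": 0,"rz": 0}
    - {"x": 3,"y": -45,"z": 15,"rx": 0,"ry": 0,"rz": 0}
    - {"x": 3,"y": -45,"z": 15,"rx": 0,"ry": 0,"rz": 0}
    - {"x": 3,"y": -45,"z": 15,"rx": 0,"ry": 0,"rz": 0}
    - {"x": 3,"y": -45,"z": 15,"rx": 0,"ry": 0,"rz": 0}

```text
clock: 13.78
eef_pos: [565.0, -63.9, 428.1]
eef_rot: [2.954, 0.004, 2.962]
wrist_force: [1.3, -0.3, -4.1]
grip_width: 38.7
grasp_force: 72.5
```

Call:
arm_command:
  plan:
    - {"x": 4,"y": -40,"z": 30,"rx": 0,"ry": 0,"rz": 0}
    - {"x": 4,"y": -40,"z": 30,"rx": 0,"ry": 0,"rz": 0}
    - {"x": 4,"y": -40,"z": 30,"rx": 0,"ry": 0,"rz": 0}
    - {"x": 4,"y": -38,"z": 40,"rx": 0,"ry": 0,"rz": 0}
    - {"x": 0,"y": 0,"z": 0,"rx": 0,"ry": 0,"rz": 0}

```text
clock: 14.4
eef_pos: [522.8, -189.6, 267.0]
eef_rot: [2.953, -0.006, 2.959]
wrist_force: [0.2, 0.2, -3.4]
grip_width: 38.9
grasp_force: 73.2
```

```bash
python3 - <<'E'
from h import *
R1=Ro.from_euler('xyz',[np.pi,0,np.pi-.179])*Ro.from_rotvec([-.19,0,0])
go((524.4,-187.3,219.7),R1=R1)
E
```

```text
pos [ 522.8 -189.6  267. ] rot [ 2.953 -0.006  2.959] f [ 0.2  0.2 -3.4] t 14.4
turn first [-0.001 -0.006 -0.005] then shift total [-1.2 -6.4 46.9] per row [-1.2 -6.4 46.9]
```

Call:
arm_command:
  plan:
    - {"x": -1,"y": -3,"z": 20,"rx": 0,"ry": 0,"rz": 0}
    - {"x": 0,"y": -3,"z": 20,"rx": 0,"ry": 0,"rz": 0}
    - {"x": 0,"y": 0,"z": 0,"rx": 0,"ry": 0,"rz": 0}
    - {"x": 0,"y": 0,"z": 0,"rx": 0,"ry": 0,"rz": 0}
    - {"x": 0,"y": 0,"z": 0,"rx": 0,"ry": 0,"rz": 0}

```text
clock: 15.02
eef_pos: [526.9, -186.4, 232.0]
eef_rot: [2.953, 0.002, 2.963]
wrist_force: [0.1, -0.1, -4.6]
grip_width: 38.6
grasp_force: 73.0
```

```bash
python3 - <<'E'
from h import *
R1=Ro.from_euler('xyz',[np.pi,0,np.pi-.179])*Ro.from_rotvec([-.19,0,0])
go((524.4,-187.3,209.7),R1=R1)
ims=[]
i=camera_info
for n in('scene','top'):
    p,d=snap(n);s=readout.observe();Rm=Ro.from_euler('xyz',s['eef_rot']);b=s['eef_pos']+Rm.apply([2.6,0,60])
    I=camera_info(n);q=np.array(I['view'])[:3]@np.r_[b,1];u,v=((np.array(I['mtx'])@q)[:2]/q[2]).astype(int);print(n,u,v)
    ims.append(cv2.resize(p[v-45:v+45,u-42:u+42],None,fx=4.7,fy=4.7,interpolation=cv2.INTER_CUBIC))
save(np.hstack(ims),'pics/pre.png');print(s['wrist_force'].round(2))
E
```

```text
pos [ 526.9 -186.4  232. ] rot [2.953e+00 2.000e-03 2.963e+00] f [ 0.1 -0.1 -4.6] t 15.03
turn first [-0.002  0.002  0.001] then shift total [ 2.3 -5.5 21.6] per row [ 2.3 -5.5 21.6]
scene 207 178
top 320 190
[-0.3  -0.07 -4.99]
```

View pics/pre.png

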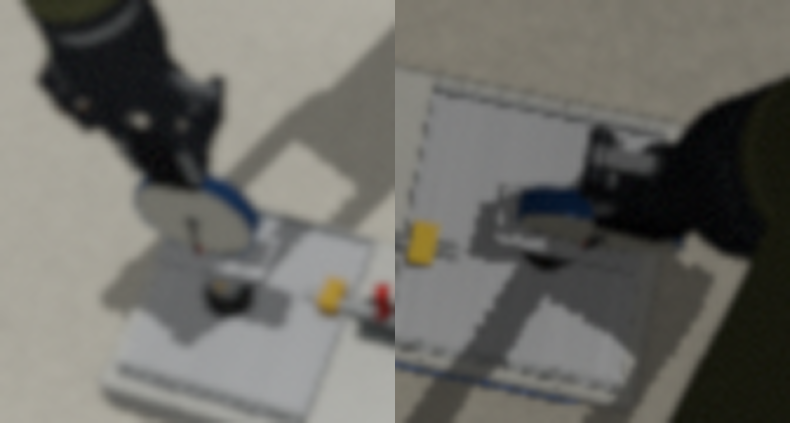

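Call:
arm_command:
  plan:
    - {"x": 1,"y": -2,"z": 6,"rx": -0.002,"ry": 0,"rz": 0}
    - {"x": 1,"y": -1,"z": 6,"rx": 0,"ry": 0,"rz": 0}
    - {"x": 0,"y": -1,"z": 4,"rx": 0,"ry": 0,"rz": 0}
    - {"x": 0,"y": 0,"z": 0,"rx": 0,"ry": 0,"rz": 0}
    - {"x": 0,"y": 0,"z": 0,"rx": 0,"ry": 0,"rz": 0}

```text
clock: 15.75
eef_pos: [523.6, -186.5, 214.0]
eef_rot: [2.95, -0.001, 2.962]
wrist_force: [-0.8, -0.1, -4.1]
grip_width: 38.6
grasp_force: 73.2
```

Call:
arm_command:
  plan:
    - {"x": 0,"y": -0.6,"z": 3,"rx": 0,"ry": 0,"rz": 0}
    - {"x": 0,"y": 0,"z": 0,"rx": 0,"ry": 0,"rz": 0}
    - {"x": 0,"y": 0,"z": 0,"rx": 0,"ry": 0,"rz": 0}

```text
clock: 16.12
eef_pos: [523.5, -186.5, 210.9]
eef_rot: [2.95, -0.001, 2.963]
wrist_force: [-0.4, 0.7, -4.0]
grip_width: 39.0
grasp_force: 73.2
```

Call:
arm_command:
  plan:
    - {"x": 0,"y": -0.4,"z": 2,"rx": 0,"ry": 0,"rz": 0}
    - {"x": 0,"y": 0,"z": 0,"rx": 0,"ry": 0,"rz": 0}
    - {"x": 0,"y": 0,"z": 0,"rx": 0,"ry": 0,"rz": 0}

```text
clock: 16.5
eef_pos: [523.6, -186.6, 209.0]
eef_rot: [2.95, -0.001, 2.962]
wrist_force: [0.7, -0.4, -3.3]
grip_width: 38.6
grasp_force: 73.2
```

Call:
arm_command:
  plan:
    - {"x": 0,"y": -0.4,"z": 2,"rx": 0,"ry": 0,"rz": 0}
    - {"x": 0,"y": 0,"z": 0,"rx": 0,"ry": 0,"rz": 0}
    - {"x": 0,"y": 0,"z": 0,"rx": 0,"ry": 0,"rz": 0}

```text
clock: 16.88
eef_pos: [523.7, -186.6, 207.1]
eef_rot: [2.95, -0.001, 2.962]
wrist_force: [1.2, 0.4, -2.8]
grip_width: 39.0
grasp_force: 73.3
```

Call:
arm_command:
  plan:
    - {"x": 0,"y": -0.4,"z": 2,"rx": 0,"ry": 0,"rz": 0}
    - {"x": 0,"y": 0,"z": 0,"rx": 0,"ry": 0,"rz": 0}
    - {"x": 0,"y": 0,"z": 0,"rx": 0,"ry": 0,"rz": 0}

```text
clock: 17.25
eef_pos: [523.6, -186.6, 205.0]
eef_rot: [2.95, -0.001, 2.962]
wrist_force: [-0.6, -0.3, 1.1]
grip_width: 39.3
grasp_force: 73.6
```

```bash
python3 - <<'E'
from h import *
F=[]
for k in range(12):
    p,d=snap('scene' if k%2 else 'top');s=readout.observe();F.append(s['wrist_force'])
    if k%2==0: top=p
    if k%4==1: print(angles(p,s['eef_pos'],s['eef_rot'],L=57.2,off=(2.6,-1)))
print(np.mean(F,0).round(2),np.std(F,0).round(2),s['eef_pos'].round(1),s['eef_rot'].round(3),s['clock'])
ims=[]
for n,q0 in(('scene',p),('top',top)):
    b=s['eef_pos']+Ro.from_euler('xyz',s['eef_rot']).apply([2.6,0,80])
    I=camera_info(n);q=np.array(I['view'])[:3]@np.r_[b,1];u,v=((np.array(I['mtx'])@q)[:2]/q[2]).astype(int)
    ims.append(cv2.resize(q0[v-28:v+28,u-25:u+25],None,fx=8,fy=8,interpolation=cv2.INTER_CUBIC))
save(np.hstack(ims),'pics/on.png')
E
```

```text
{'hub': (np.float64(0.5), np.float64(-4.2)), 'nred': 0, 'mark': np.float64(3.142), 'mr': nan, 'ptr': np.float64(0.277)}
{'hub': (np.float64(0.5), np.float64(-0.2)), 'nred': 0, 'mark': np.float64(3.142), 'mr': nan, 'ptr': np.float64(0.267)}
{'hub': (np.float64(0.5), np.float64(-4.2)), 'nred': 0, 'mark': np.float64(3.142), 'mr': nan, 'ptr': np.float64(0.279)}
[ 0.23 -0.26 -0.26] [0.41 0.52 0.38] [ 523.6 -186.6  204.8] [ 2.950e+00 -1.000e-03  2.962e+00] 17.85h.py:34: RuntimeWarning: invalid value encountered in scalar divide
  return dict(hub=(round(hx,1),round(hz,1)),nred=int(red.sum()),mark=round(mk,3),mr=round(float((w*rr).sum()/w.sum()),1),ptr=round(np.arctan2((wt*X[m]).sum(),-(wt*Z[m]).sum()),3))
```

View pics/on.png

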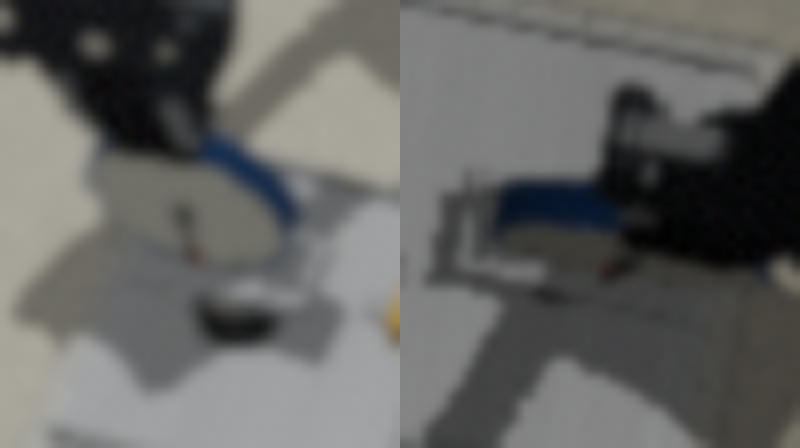

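Call:
arm_command:
  plan:
    - {"x": 0,"y": 0,"z": 0,"rx": 0,"ry": 0,"rz": 0}
    - {"x": 0,"y": 0,"z": 0,"rx": 0,"ry": 0,"rz": 0}
    - {"x": 0,"y": 0,"z": 0,"rx": 0,"ry": 0,"rz": 0}
    - {"x": 0,"y": 0,"z": 0,"rx": 0,"ry": 0,"rz": 0}
    - {"x": 0,"y": 0,"z": 0,"rx": 0,"ry": 0,"rz": 0}

```text
clock: 18.48
eef_pos: [523.6, -186.6, 204.8]
eef_rot: [2.95, -0.001, 2.962]
wrist_force: [0.9, -0.3, -0.4]
grip_width: 39.0
grasp_force: 73.6
```

```bash
python3 -c "
from h import *
s=readout.observe();print(s['eef_pos'],s['eef_rot'],s['wrist_force']);print(manip.close_job())"
```

```text
[ 523.56161118 -186.59089655  204.83395894] [ 2.95018125e+00 -9.72516405e-04  2.96245088e+00] [ 0.8965241  -0.26466181 -0.36639227]
the job is handed in; nothing more can be done
None
```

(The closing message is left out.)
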